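Saddle angle gauge rocked to its mark on a forged bar

TASK

Take the angle gauge by the orange block on its top and set it down upright astride the middle of the forged steel bar, one leg each side. Then, with it resting on the bar, rock it sideways until its swinging pointer settles on the red mark, and finish while still holding it there, pointer on the mark and gauge pressed lightly on the bar, so that the angle can be scribed. Do not ram the bar, and leave the red mark's setting and the other things on the bench as they are.

Things in the scene. Friction and masses are not known exactly. Their poses are not given: they have to be found in the camera images.
- gauge: Saddle angle gauge, 0.3 kg, 158 mm tall, upright on its legs. Origin: centre of its underside; z up; white dial (66 mm wide in y, z 37 to 109) faces +x. Two legs, 36 mm deep in x, 8 thick, 28 long, at y = +-20 mm: slot 32 mm wide in y, open along x, flat ceiling at z 28. Orange block on top: 24 mm (x), 30 mm (y), z 108 to 158; grip it across y.
- gauge_grip (a point): Middle of the orange block, 136 mm above the gauge's underside (120.5 above gauge_seat): a good place to grip.
- gauge_seat (a point): Point of the gauge in the middle of its slot, 12.5 mm below the slot's ceiling (15.5 mm above the underside); it lies on the bar's axis, within about 2 mm up or down, when the gauge sits centred on the bar.
- pointer (a joint): Black pendulum pointer on the dial, rad; hinge along the gauge's +x, 96 mm above its underside, range +-0.9. Always hangs plumb; its swing dies out within about 1 s. Reads 0 with the gauge upright, else minus the angle by which the gauge is turned about its own +x (right-handed).
- pointer_tip (a point): Tip of the pointer, 46 mm from its hinge.
- mark (a joint): Setting of the red mark on the dial, rad, same axis, zero and sense as joint pointer; stiff; 0.24 to 0.42. The pointer is on the mark when the two joints are equal: gauge turned by minus this angle about its own +x (top leaning towards its own +y).
- mark_pip (a point): Middle of the red mark (7 mm wide), 46 mm from the hinge; coincides with pointer_tip when the pointer is on the mark.
- bar_stand: Fixed stand: wooden base 260 x 90 x 24 mm, two steel posts 30 mm wide at x = +-108 mm carrying a forged steel bar along x. Origin: centre of the underside. Bar 23 mm thick, axis at z 100 mm, uneven: two ridges (4 mm radius) run along its top, 32 degrees either side, highest 13.5 mm from the axis. Upright, the gauge rests on both, slot ceiling 12 mm above the axis; tilted, on one.
- bar_mid (a point): Middle of the bar, on its axis; x along the bar; the bar is free 90 mm to each side.
- bench_block: Loose steel bench block 80 x 80 x 20 mm, rounded corners, bystander.
- hammer: Loose hammer, bystander.
- brush: Loose bench brush, bystander.
- fire_bricks: Two pale fire bricks stacked, 230 x 110 x 128 mm, bystander.
- punches: Pair of steel punches 110 x 40 x 18 mm, bystander.
- brush_pot: Blue ceramic pot 70 mm across, 85 mm tall, bystander.
Things that resemble listed ones, but are neither listed nor needed, are in the scene too. What is shaped like the gauge but purple is not meant.

How it is judged (in metres and radians):
On the way, in this order (a step that is already met when the one before it is completed fails the run):
1. the gauge sits upright (within 0.15 rad) astride the bar, touching it (x of gauge_seat in the frame of bar_mid between -0.06 and 0.06 m and y of gauge_seat in the frame of bar_mid between -0.008 and 0.008 m and z of gauge_seat in the frame of bar_mid between -0.008 and 0.008 m and angle between the x axis of gauge and the x axis of bar_stand, either way round below 0.2 rad and contact force between gauge and bar_stand above 0.3 N and angle between gauge's own z axis and vertical below 0.15 rad), for 0.2 s.
2. rocked on the bar until the pointer rests on the red mark, held by the fingers (x of gauge_seat in the frame of bar_mid between -0.06 and 0.06 m and y of gauge_seat in the frame of bar_mid between -0.008 and 0.008 m and z of gauge_seat in the frame of bar_mid between -0.008 and 0.008 m and angle between the x axis of gauge and the x axis of bar_stand, either way round below 0.2 rad and contact force between gauge and bar_stand above 0.3 N and distance between pointer_tip and mark_pip below 0.0035 m and velocity of joint pointer between -0.3 and 0.3 rad/s and angle between gauge's own z axis and vertical below 0.6 rad and contact force between the fingers and gauge above 1 N), for 0.4 s.
At the end, for the whole second after the job is handed in: Fingers grip the gauge (over 1 N); it sits astride the bar within 60 mm of its middle, seat within 8 mm of the axis, square within 0.2 rad, pressed with 0.3 to 25 N; pointer tip within 3.5 mm of the red mark's middle and still (under 0.3 rad/s), all through the last second (all of step 2 and contact force between gauge and bar_stand below 25 N); the arm keeps its last pose, push and grip.
It fails at once if bystanders pushed more than 30 mm (distance of any of bench_block, hammer, brush, fire_bricks, punches, brush_pot from where it was at the start of the episode above 0.03 m).
It fails at once if the gauge rammed onto the bar (over 45 N) (contact force between gauge and bar_stand above 45 N).
It fails at once if the gauge tipped over (angle between gauge's own z axis and vertical above 0.9 rad).
It fails at once if the red mark moved off its setting range (value of joint mark below 0.2 rad or value of joint mark above 0.46 rad).
It also fails if it takes over 48 s, if anything falls off the work surface, if the arm or the gripper's body presses on something with over 40 N, if the wrist force passes 120 N, or if a joint passes its speed limit or range.

ROBOT

A 7-joint arm with a two-finger parallel gripper is mounted at the origin on the work surface. World frame = base frame: x ahead of the robot, y to its left, z up, the work surface at z = 0. Lengths are in mm, angles in rad, forces in N, time in s.
With the tool pointing down it reaches from about 400 to 875 mm from the base axis. Payload 4.4 kg.
Tool frame: the origin (TCP) lies between the finger pads; the fingertips stand 22 mm ahead of it and the grasp point (between the pads) lies 3 mm ahead of it; z points along the fingers, y is the line along which they close (so a half turn about z gives the same grasp; the last joint's range is limited). The gripper opens to 85 mm and grips with 20 to 120 N. Pads are 22 mm wide; open, the fingers measure 114 mm over their backs; the gripper's body (76 mm by 85 mm) begins 54 mm behind the grasp point. The pads swing forward as they close: fully open they stand 13 mm farther back than shut.
Start: joints at [-0.066, 0.628, 0.038, 1.517, -0.027, 0.996, -0.02], TCP at [650.013, 0.026, 253.313] pointing down, gripper open.
Joint ranges: [-3.06, 3.06], [-0.37, 2.12], [-1.25, 1.32], [0.18, 2.47], [-1.1, 4.24], [0.23, 1.98], [-2.94, 2.94]. Speed limits (rad/s): [2.57, 2.57, 3.14, 3.14, 3.14, 3.14, 3.14].

INTERFACE

Orientations are given as [roll, pitch, yaw] about the fixed x, y, z axes, in that order (R = Rz(yaw) Ry(pitch) Rx(roll)).
In Python, from cell import ctrl gives the robot as it stands.
- The arm moves only by the tool step_arm, never from a script. Its argument "plan" is a list of rows, each an object of numbers: "dx", "dy", "dz": the shift along the tool's x, y, z scaled (see below); "ax", "ay", "az": the turn, a rotation vector about the tool's x, y, z scaled (see below); "gripper": the opening, from 0 (shut) to 1 (fully open). A call has 1 to 20 rows; each row shifts and turns the commanded pose from where the row before left it, along the tool's axes as they then stand; what a row does not reach is not made up. The controller multiplies each number of a shift by 0.3 m and each number of a turn by 90 degrees. A row lasts 1/8 s, in which the tool goes at most 62.5 mm and 10.7 degrees, less where a joint would pass 70% of its speed; a pose out of reach is approached as far as the arm can. A call with a number of a shift or a turn outside -1 to 1 is refused whole. A call with a gripper value outside its range is refused whole. The fingers move at their own pace and stop on an object; the grip force is fixed at half the most. Time passes only in rows, so rows that do not move let the fingers close. It gives the time, the measured TCP pose, the force, the opening and the grip force at its end, in the units of the state.
- ctrl.read_state(): the state, without advancing time (a new reading comes with each control period).
- ctrl.get_image(name): name is "scene" or "side" or "wrist"; returns a dict with "color" (480x640x3 uint8, red, green, blue), "range_z" (480x640 float32, mm along the optical axis (not along the pixel's ray), 0 where there is no reading), "fx", "fy", "cx", "cy" (pixels), "k1" (the pictures are not rectified: a ray, as slopes to the right and down, at radius r is drawn at 1 + k1 r^2 times it, then the intrinsics apply), "T" (4x4, takes a point from camera to world coordinates); the wrist camera has in their place "T_tool_cam" (4x4, takes a point from camera to tool coordinates, whose origin is the TCP and whose axes are the flange's). Camera axes: x right, y down, z forward; pixel columns grow to the right and rows downward; lengths in mm; the calibration is good to about 2 mm. A picture is of the moment at which its call begins: read the wrist's pose just before it.
- ctrl.finish_job(): hands the job in; it is judged then, once.
The state is a dict: "clock": time; "qpos": joint angles; "qd": joint speeds; "tau": joint torques, N m; "eef_pos": TCP position; "tool_rot": TCP orientation; "force": force on the tool from outside, world axes, zero at the start; "torque": the same for the moment, N m; "width": finger opening in mm; "gripper_force": force on a finger pad.
Only numpy, scipy, OpenCV 4.12 (cv2) and the standard library are available. Lean on these libraries where they do the work, as an engineer would, in place of code of your own. Each camera call takes 0.05 s, during which the arm holds its last target. There are 200 camera calls.

## Working session

There is one attempt and no reset: what is moved stays moved. The work goes in short steps, Python scripts to look and compute and a tool call to move; the robot and the scene stay as the last step left them, time stands still between calls to the robot, and variables do not carry over. Pictures are saved under pics/ and viewed, at most 10 in all, crops included, and the job is handed in when it is done.

Besides the shell and the picture viewer there is one more tool, called after "Request:" in YAML: its name, and indented under it one key for each argument. step_arm: Moves the arm, as the interface text tells. Shifts and turns lie within -1 to 1; 1 stands for 0.3 m of shift or 90 degrees of turn. Its arguments: {"type":"object","properties":{"plan":{"type":"array"}},"required":["plan"]}

```bash
mkdir -p pics; ls; cat > h.py <<'E'
import numpy as np, cv2
from cell import ctrl
from scipy.spatial.transform import Rotation as R
def snap(name,fn=None):
    s=ctrl.read_state(); im=ctrl.get_image(name)
    if name=='wrist':
        T=np.eye(4);T[:3,:3]=R.from_euler('xyz',s['tool_rot']).as_matrix();T[:3,3]=s['eef_pos']
        im['T']=T@im['T_tool_cam']
    if fn: cv2.imwrite('pics/'+fn,im['color'][:,:,::-1])
    return im
def cloud(im):
    v,u=np.mgrid[0:480,0:640]
    return pts(im,u.ravel(),v.ravel()).reshape(480,640,3)
def pts(im,u,v,z=None):
    K=np.array([[im['fx'],0,im['cx']],[0,im['fy'],im['cy']],[0,0,1.]])
    uv=np.stack([u,v],-1).astype(float).reshape(-1,1,2)
    n=cv2.undistortPoints(uv,K,np.array([im['k1'],0,0,0.])).reshape(-1,2)
    if z is None: z=im['range_z'][np.asarray(v,int),np.asarray(u,int)]
    p=np.c_[n,np.ones(len(n))]*np.reshape(z,(-1,1))
    return p@im['T'][:3,:3].T+im['T'][:3,3]
E
python3 - <<'E'
from h import *
s=ctrl.read_state();print(s['clock'],s['eef_pos'],s['tool_rot'],s['width'])
a=snap('scene','scene.png');b=snap('side','side.png')
print(a['T'].round(2),b['T'].round(2),a['fx'])
cv2.imwrite('pics/both.png',cv2.resize(np.hstack([a['color'],b['color']])[:,:,::-1],(800,300)))
E
```

```text
pics
0.0 [6.49411940e+02 2.24179449e-02 2.52394958e+02] [-3.13969648e+00  2.08747035e-06  1.57074612e+00] 85.44332404447775
[[-8.60000e-01  2.90000e-01 -4.20000e-01  1.14317e+03]
 [ 5.10000e-01  5.10000e-01 -7.00000e-01  1.03799e+03]
 [ 1.00000e-02 -8.10000e-01 -5.80000e-01  9.79160e+02]
 [ 0.00000e+00  0.00000e+00  0.00000e+00  1.00000e+00]] [[-9.90000e-01 -1.20000e-01  1.00000e-01  4.02000e+02]
 [-1.60000e-01  7.50000e-01 -6.40000e-01  9.27000e+02]
 [ 0.00000e+00 -6.50000e-01 -7.60000e-01  1.18072e+03]
 [ 0.00000e+00  0.00000e+00  0.00000e+00  1.00000e+00]] 614.9338123819623
```

View pics/scene.png

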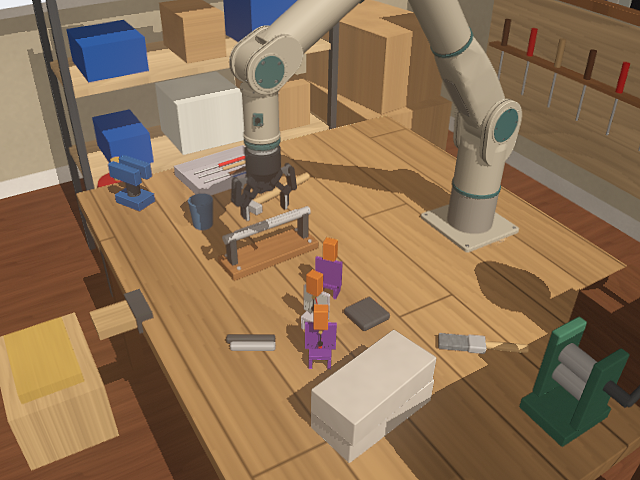

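View pics/side.png

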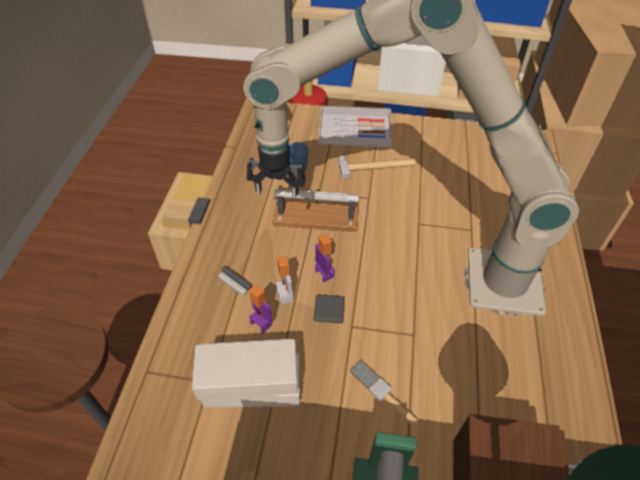

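The true gauge is the white one between two purple look-alikes: its orange block is at about (315,283) in the scene view and (284,266) in the side view. The bar runs from (228,238) to (308,211) in scene and from (277,194) to (357,198) in side. I'll measure these next.

```bash
python3 - <<'E'
from h import *
for n in ['scene','side']:
    im=snap(n);P=cloud(im);hsv=cv2.cvtColor(im['color'],cv2.COLOR_RGB2HSV)
    m=cv2.inRange(hsv,(5,190,120),(16,255,255))
    k,l,st,c=cv2.connectedComponentsWithStats(m)
    for i in range(1,k):
        if st[i,4]<60: continue
        Q=P[l==i]; Q=Q[(Q[:,2]>90)&(Q[:,2]<180)]
        if len(Q)<30: continue
        top=Q[Q[:,2]>np.percentile(Q[:,2],98)-4]
        r=cv2.minAreaRect(top[:,:2].astype(np.float32))
        print(n,c[i].round(),st[i,4],'z',np.percentile(Q[:,2],[2,98]).round(),'rect',r,len(top))
    # bar: grey points z 95..120 
    ok=(P[...,2]>102)&(P[...,2]<118)&(hsv[...,1]<60)&(im['range_z']>0)&(P[...,0]>450)&(P[...,0]<900)&(abs(P[...,1]-50)<150)
    k,l,st,c=cv2.connectedComponentsWithStats(ok.astype(np.uint8))
    i=1+np.argmax(st[1:,4]);Q=P[l==i]
    print('bar',c[i],len(Q),cv2.minAreaRect(Q[:,:2].astype(np.float32)),np.percentile(Q,[2,98],axis=0).round(1))
    # base wood, z 24
    ok=(abs(P[...,2]-24)<5)&(P[...,0]>450)&(P[...,0]<900)&(abs(P[...,1]-50)<200)
    k,l,st,c=cv2.connectedComponentsWithStats(ok.astype(np.uint8))
    i=1+np.argmax(st[1:,4]);Q=P[l==i]
    print('base',c[i],len(Q),cv2.minAreaRect(Q[:,:2].astype(np.float32)))
    # white gauge points
    g=(hsv[...,1]<50)&(hsv[...,2]>140)&(P[...,2]>30)&(P[...,2]<110)
    g[:, :]&=(np.hypot(*(P[...,:2]-0).transpose(2,0,1))>0)
    np.save(f'pics/{n}P.npy',P)
E
```

```text
scene [330. 249.] 285 z [110. 160.] rect ((518.122802734375, 61.362884521484375), (20.850366592407227, 24.5248966217041), 36.93977355957031) 48
scene [315. 282.] 269 z [111. 160.] rect ((611.6876220703125, 150.9534912109375), (23.524600982666016, 27.401103973388672), 28.750810623168945) 73
scene [320. 315.] 225 z [110. 160.] rect ((655.6631469726562, 249.45834350585938), (20.72658348083496, 26.235734939575195), 58.548892974853516) 73
bar [324.97368421 294.21052632] 38 ((594.5792846679688, 166.10438537597656), (12.30026912689209, 20.048768997192383), 32.4484977722168) [[585.7 158.4 102.6]
 [600.7 176.1 110.7]]
base [267.97058824 254.71470588] 1020 ((576.7357788085938, -124.03121948242188), (252.75827026367188, 52.4576301574707), 0.3751903474330902)
bar [288.17857143 279.03571429] 28 ((593.3639526367188, 164.03672790527344), (8.666167259216309, 22.057588577270508), 24.633037567138672) [[586.8 155.5 103. ]
 [600.7 173.1 112.5]]
base [311.68961353 219.48671498] 828 ((576.4315795898438, -124.19831848144531), (252.3623046875, 51.93092346191406), 0.39463523030281067)
```

Request:
step_arm:
  plan:
    - {"dx":0.168,"dy":-0.042,"dz":-0.06}
    - {"dx":0.168,"dy":-0.042,"dz":-0.06}
    - {"dx":0.168,"dy":-0.042,"dz":-0.06}
    - {"az":0.113}
    - {"az":0.113}
    - {"az":0.113}
    - {"az":0.113}
    - {"az":0.113}
    - {"az":0.113}
    - {}

```text
invalid input
```

```bash
python3 - <<'E'
from h import *
s=ctrl.read_state();print(s['clock'],s['eef_pos'].round(1),s['tool_rot'].round(3),s['force'])
w=snap('wrist')
print(w['T'].round(2))
np.savez('pics/w1.npz',**w)
a=snap('scene')['color'];b=snap('side')['color']
c1=cv2.resize(a[240:380,255:395],(400,400),interpolation=cv2.INTER_CUBIC);c2=cv2.resize(b[220:345,225:350],(400,400),interpolation=cv2.INTER_CUBIC)
cv2.imwrite('pics/c1.png',np.hstack([c1,c2])[:,:,::-1]);cv2.imwrite('pics/w1.png',w['color'][:,:,::-1])
# bar from the clouds (first, arm elsewhere)
for n in ['scene','side']:
    P=np.load(f'pics/{n}P.npy')
    Q=P[(P[...,2]>104)&(P[...,2]<118)&(P[...,0]>480)&(P[...,0]<670)&(P[...,1]<-60)&(P[...,1]>-200)]
    print(len(Q),np.percentile(Q,[2,50,98],axis=0).round(1),np.polyfit(Q[:,0]-577,Q[:,1],1))
    T=Q[Q[:,2]>np.percentile(Q[:,2],80)];print(T.mean(0))
E
```

```text
0.2 [649.7   0.  252.8] [-3.14   0.     1.571] [ 0.47590052 -0.80638849 -0.11820261]
[[ 1.0000e+00  0.0000e+00 -0.0000e+00  6.4905e+02]
 [ 0.0000e+00 -9.6000e-01 -2.9000e-01  7.4890e+01]
 [-0.0000e+00  2.9000e-01 -9.6000e-01  3.7233e+02]
 [ 0.0000e+00  0.0000e+00  0.0000e+00  1.0000e+00]]
395 [[ 484.2 -162.2  104.3]
 [ 576.1 -147.1  110. ]
 [ 665.8 -135.4  114.5]] [ 6.96968811e-02 -1.47741342e+02]
[ 572.94240517 -147.93464159  113.35892811]
359 [[ 484.6 -164.7  104.3]
 [ 565.2 -149.9  111.2]
 [ 665.9 -137.5  116.9]] [ 6.55270992e-02 -1.49742499e+02]
[ 567.82292603 -151.15879167  115.4059158 ]
```

View pics/c1.png

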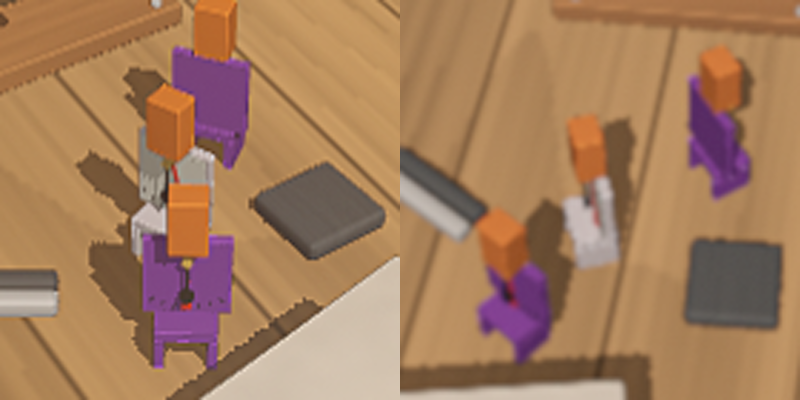

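View pics/w1.png

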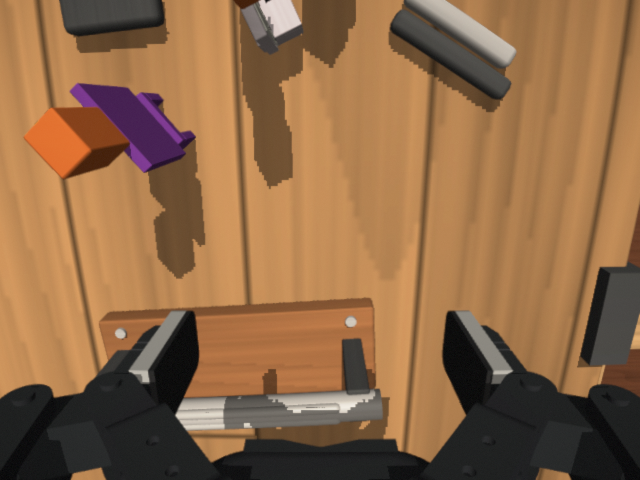

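Request:
step_arm:
  plan:
    - {"dx":0.168,"dy":-0.042,"dz":-0.06,"ax":0,"ay":0,"az":0,"gripper":1}
    - {"dx":0.168,"dy":-0.042,"dz":-0.06,"ax":0,"ay":0,"az":0,"gripper":1}
    - {"dx":0.168,"dy":-0.042,"dz":-0.06,"ax":0,"ay":0,"az":0,"gripper":1}
    - {"dx":0,"dy":0,"dz":0,"ax":0,"ay":0,"az":0,"gripper":1}
    - {"dx":0,"dy":0,"dz":0,"ax":0,"ay":0,"az":0,"gripper":1}

```text
clock: 0.98
eef_pos: [612.2, 150.5, 307.2]
tool_rot: [3.142, 0.001, 1.571]
force: [-0.1, 0.3, -1.3]
width: 85.5
gripper_force: 0.0
```

```bash
python3 - <<'E'
from h import *
s=ctrl.read_state();print(s['clock'],s['eef_pos'].round(1),s['tool_rot'].round(3),s['force'])
w=snap('wrist','w2.png');P=cloud(w);hsv=cv2.cvtColor(w['color'],cv2.COLOR_RGB2HSV)
m=cv2.inRange(hsv,(5,190,100),(16,255,255))
k,l,st,c=cv2.connectedComponentsWithStats(m)
for i in range(1,k):
    if st[i,4]<200: continue
    Q=P[l==i];top=Q[(Q[:,2]>152)&(Q[:,2]<166)]
    if len(top)>20: print(c[i],top.mean(0),cv2.minAreaRect(top[:,:2].astype(np.float32)))
g=(hsv[...,1]<60)&(hsv[...,2]>110)&(P[...,2]>30)&(P[...,2]<112)&(np.hypot(P[...,0]-611,P[...,1]-151)<70)
Q=P[g]
for lo in range(30,112,10):
    q=Q[(Q[:,2]>=lo)&(Q[:,2]<lo+10)]
    if len(q)>10: print(lo,len(q),cv2.minAreaRect(q[:,:2].astype(np.float32)))
E
```

```text
0.975 [612.2 150.5 307.2] [3.142e+00 1.000e-03 1.571e+00] [-0.0946043   0.29837732 -1.26264558]
[387.64543631  67.89067202] [651.87892012 247.63452198 156.84230732] ((652.03564453125, 247.59202575683594), (23.42764663696289, 29.49922752380371), 57.50336837768555)
[314.375  222.4565] [607.69481424 148.17694251 156.72437264] ((607.7216796875, 147.3889923095703), (23.99631690979004, 29.602495193481445), 24.99056053161621)
[205.23330284 324.59835316] [525.53493766  57.55125537 156.0150048 ] ((526.1449584960938, 56.926265716552734), (8.975963592529297, 18.21573829650879), 0.2834206521511078)
30 923 ((614.9325561523438, 150.33404541015625), (22.712112426757812, 48.415748596191406), 25.625797271728516)
40 26 ((595.2657470703125, 166.98170471191406), (5.655992031097412, 24.18514060974121), 51.52508544921875)
50 37 ((593.9953002929688, 166.7476348876953), (6.2539215087890625, 21.922889709472656), 46.149742126464844)
60 45 ((594.1918334960938, 166.25543212890625), (6.3346028327941895, 22.76553726196289), 44.973690032958984)
70 49 ((594.4102172851562, 166.14051818847656), (6.076141834259033, 23.41600227355957), 43.84943389892578)
80 49 ((594.07958984375, 166.65625), (6.211834907531738, 22.236560821533203), 45.35991287231445)
90 51 ((593.67236328125, 167.26296997070312), (6.0095906257629395, 20.96768569946289), 46.573665618896484)
100 344 ((607.6986083984375, 147.39926147460938), (23.88435173034668, 65.52046966552734), 25.530818939208984)
```

View pics/w2.png

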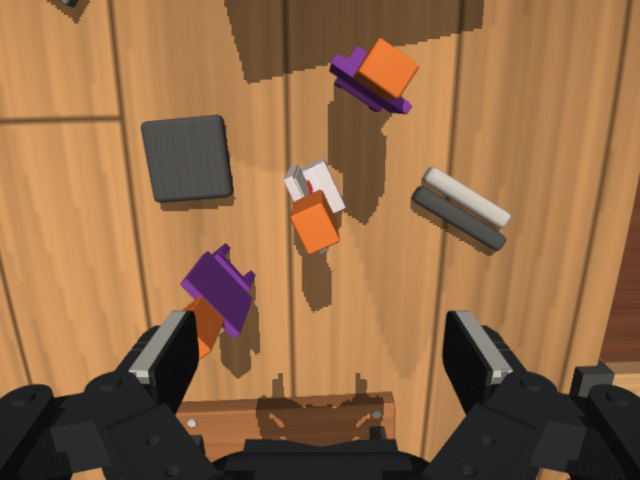

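Request:
step_arm:
  plan:
    - {"dx":-0.01,"dy":-0.015,"dz":0,"ax":0,"ay":0,"az":0.103,"gripper":1}
    - {"dx":0,"dy":0,"dz":0,"ax":0,"ay":0,"az":0.103,"gripper":1}
    - {"dx":0,"dy":0,"dz":0,"ax":0,"ay":0,"az":0.103,"gripper":1}
    - {"dx":0,"dy":0,"dz":0,"ax":0,"ay":0,"az":0.103,"gripper":1}
    - {"dx":0,"dy":0,"dz":0,"ax":0,"ay":0,"az":0.103,"gripper":1}
    - {"dx":0,"dy":0,"dz":0,"ax":0,"ay":0,"az":0.103,"gripper":1}
    - {"dx":0,"dy":0,"dz":0,"ax":0,"ay":0,"az":0.103,"gripper":1}
    - {"dx":0,"dy":0,"dz":0.14,"ax":0,"ay":0,"az":0,"gripper":1}
    - {"dx":0,"dy":0,"dz":0.14,"ax":0,"ay":0,"az":0,"gripper":1}
    - {"dx":0,"dy":0,"dz":0.14,"ax":0,"ay":0,"az":0,"gripper":1}
    - {"dx":0,"dy":0,"dz":0,"ax":0,"ay":0,"az":0,"gripper":1}
    - {"dx":0,"dy":0,"dz":0,"ax":0,"ay":0,"az":0,"gripper":1}

```text
clock: 2.52
eef_pos: [609.0, 147.1, 182.6]
tool_rot: [3.141, -0.002, 0.436]
force: [0.5, -0.2, 1.3]
width: 85.8
gripper_force: 0.0
```

```bash
python3 - <<'E'
from h import *
s=ctrl.read_state();print(s['clock'],s['eef_pos'].round(1),s['tool_rot'].round(3))
w=snap('wrist','w3.png');P=cloud(w);hsv=cv2.cvtColor(w['color'],cv2.COLOR_RGB2HSV)
m=cv2.inRange(hsv,(5,190,100),(16,255,255))
k,l,st,c=cv2.connectedComponentsWithStats(m)
for i in range(1,k):
    if st[i,4]<200: continue
    Q=P[l==i];top=Q[(Q[:,2]>152)&(Q[:,2]<166)]
    if len(top)>20: print(c[i],top.mean(0),cv2.minAreaRect(top[:,:2].astype(np.float32)))
E
```

```text
2.525 [609.  147.1 182.6] [ 3.141e+00 -2.000e-03  4.360e-01]
[112.34402217  95.42794933] [650.81878923 242.9384821  156.67541329] ((652.7830810546875, 247.26219177246094), (24.037841796875, 30.340167999267578), 56.52176284790039)
[319.07568773 293.59628253] [609.43453587 147.78033664 156.70567913] ((608.3701782226562, 147.40225219726562), (23.789962768554688, 29.35753631591797), 25.410934448242188)
```

View pics/w3.png

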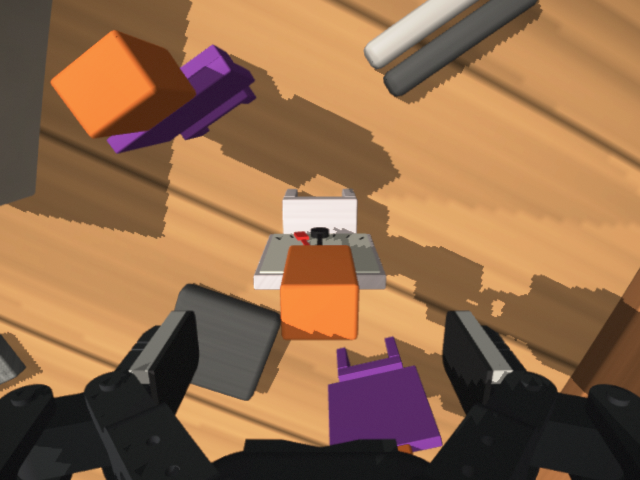

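The gauge is centred between the fingers. Its red mark is at (301,238), the pointer at (320,233), and the dial faces the camera. I'll go down and grip.

Request:
step_arm:
  plan:
    - {"dx":0,"dy":0,"dz":0.072,"ax":0,"ay":0,"az":0,"gripper":1}
    - {"dx":0,"dy":0,"dz":0.072,"ax":0,"ay":0,"az":0,"gripper":1}
    - {"dx":0,"dy":0,"dz":0,"ax":0,"ay":0,"az":0,"gripper":0}
    - {"dx":0,"dy":0,"dz":0,"ax":0,"ay":0,"az":0,"gripper":0}
    - {"dx":0,"dy":0,"dz":0,"ax":0,"ay":0,"az":0,"gripper":0}
    - {"dx":0,"dy":0,"dz":0,"ax":0,"ay":0,"az":0,"gripper":0}
    - {"dx":0,"dy":0,"dz":0,"ax":0,"ay":0,"az":0,"gripper":0}
    - {"dx":0,"dy":0,"dz":0,"ax":0,"ay":0,"az":0,"gripper":0}

```text
clock: 3.58
eef_pos: [608.8, 148.2, 139.7]
tool_rot: [3.141, -0.003, 0.438]
force: [-0.5, -0.4, 6.5]
width: 29.2
gripper_force: 59.7
```

Request:
step_arm:
  plan:
    - {"dx":0,"dy":0,"dz":-0.08,"ax":0,"ay":0,"az":0,"gripper":0}
    - {"dx":0,"dy":0,"dz":-0.15,"ax":0,"ay":0,"az":0,"gripper":0}
    - {"dx":0,"dy":0,"dz":-0.15,"ax":0,"ay":0,"az":0,"gripper":0}
    - {"dx":0,"dy":0,"dz":-0.15,"ax":0,"ay":0,"az":0,"gripper":0}
    - {"dx":0,"dy":0,"dz":-0.1,"ax":0,"ay":0,"az":0,"gripper":0}
    - {"dx":0,"dy":0,"dz":0,"ax":0,"ay":0,"az":0.079,"gripper":0}
    - {"dx":0,"dy":0,"dz":0,"ax":0,"ay":0,"az":0.079,"gripper":0}
    - {"dx":0,"dy":0,"dz":0,"ax":0,"ay":0,"az":0.079,"gripper":0}
    - {"dx":-0.032,"dy":0.144,"dz":0,"ax":0,"ay":0,"az":0,"gripper":0}
    - {"dx":-0.032,"dy":0.144,"dz":0,"ax":0,"ay":0,"az":0,"gripper":0}
    - {"dx":-0.032,"dy":0.144,"dz":0,"ax":0,"ay":0,"az":0,"gripper":0}
    - {"dx":-0.032,"dy":0.144,"dz":0,"ax":0,"ay":0,"az":0,"gripper":0}
    - {"dx":-0.032,"dy":0.144,"dz":0,"ax":0,"ay":0,"az":0,"gripper":0}
    - {"dx":0,"dy":0,"dz":0,"ax":0,"ay":0,"az":0,"gripper":0}
    - {"dx":0,"dy":0,"dz":0,"ax":0,"ay":0,"az":0,"gripper":0}

```text
clock: 5.45
eef_pos: [573.8, -69.6, 326.7]
tool_rot: [-3.14, 0.001, 0.066]
force: [0.3, -0.5, -3.7]
width: 29.5
gripper_force: 60.8
```

```bash
python3 - <<'E'
from h import *
s=ctrl.read_state();print(s['clock'],s['eef_pos'].round(1),s['tool_rot'].round(4),s['force'],s['width'])
w=snap('wrist','w4.png');P=cloud(w)
np.savez('pics/w4.npz',**w)
Q=P[(P[...,2]>104)&(P[...,2]<120)&(P[...,0]>440)&(P[...,0]<720)&(P[...,1]<-110)&(P[...,1]>-200)&(w['range_z']>0)]
print(len(Q),np.percentile(Q,[1,50,99],axis=0).round(1),np.polyfit(Q[:,0]-577,Q[:,1],1),cv2.minAreaRect(Q[:,:2].astype(np.float32)))
B=P[(abs(P[...,2]-24)<4)&(P[...,0]>400)&(P[...,0]<740)&(P[...,1]<-60)&(P[...,1]>-230)]
print(cv2.minAreaRect(B[:,:2].astype(np.float32)))
# gauge in tool frame: white dial edges
G=P[(np.hypot(P[...,0]-s['eef_pos'][0],P[...,1]-s['eef_pos'][1])<60)&(P[...,2]<s['eef_pos'][2]-20)&(P[...,2]>s['eef_pos'][2]-150)]
print(len(G),G.min(0),G.max(0))
E
```

```text
5.45 [573.8 -69.6 326.7] [-3.1401e+00  9.0000e-04  6.6000e-02] [ 0.30354115 -0.50023767 -3.73593505] 29.51584037449373
7091 [[ 455.7 -167.6  104.2]
 [ 592.5 -150.4  110.2]
 [ 693.2 -136.5  112.3]] [ 6.77929937e-02 -1.51385958e+02] ((570.430419921875, -152.56436157226562), (250.2183837890625, 22.122770309448242), 3.6416549682617188)
((570.0304565429688, -152.84738159179688), (259.1983947753906, 90.71295166015625), 3.6738336086273193)
9338 [ 565.17203888 -103.62432546  186.67496137] [592.79420382 -37.81513778 306.69425066]
```

View pics/w4.png

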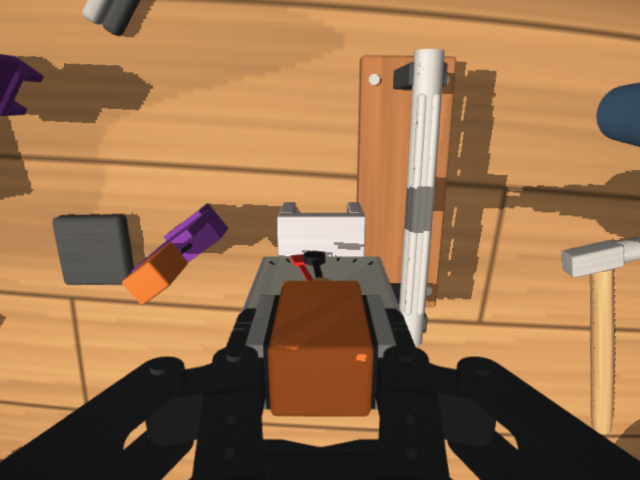

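```bash
python3 - <<'E'
from h import *
w=np.load('pics/w4.npz');P=cloud(w);s=ctrl.read_state()
Rt=R.from_euler('xyz',s['tool_rot']).as_matrix();L=(P-s['eef_pos'])@Rt
hsv=cv2.cvtColor(w['color'],cv2.COLOR_RGB2HSV)
near=(abs(L[...,1])<45)&(abs(L[...,0])<45)&(hsv[...,1]<70)
for lo in range(20,140,10):
    q=L[near&(L[...,2]>lo)&(L[...,2]<=lo+10)]
    if len(q)>30: print(lo,len(q),np.percentile(q,[1,50,99],axis=0).round(1).tolist())
for mid in ([570.2,-152.7,100],):
    print('bar_mid in tool',(np.array(mid)-s['eef_pos'])@Rt)
print('bar yaw rel', 0.0641-s['tool_rot'][2])
E
```

```text
30 70 [[-6.3, -31.0, 35.6], [-5.1, 28.2, 38.8], [-4.3, 33.8, 40.0]]
40 280 [[-6.5, -31.2, 40.2], [-5.2, -25.2, 44.8], [-4.4, 33.6, 49.9]]
50 603 [[-6.4, -30.7, 50.2], [-5.0, 0.6, 55.1], [3.4, 33.7, 59.9]]
60 683 [[-6.2, -30.7, 60.2], [-5.0, -0.4, 66.0], [3.5, 33.4, 69.9]]
70 1078 [[-6.2, -30.1, 70.1], [-4.9, 1.5, 75.0], [4.4, 33.0, 79.8]]
80 742 [[-6.3, -30.4, 80.1], [-5.0, 5.6, 84.4], [4.2, 33.1, 89.8]]
90 523 [[-6.2, -30.3, 90.2], [-5.1, 10.8, 94.7], [-4.4, 33.1, 99.8]]
100 3609 [[-5.3, -21.8, 100.8], [7.1, 2.1, 102.7], [17.2, 24.8, 109.2]]
110 126 [[15.9, -21.7, 110.0], [16.9, -4.8, 114.5], [17.3, 24.4, 119.9]]
120 106 [[13.6, -21.7, 120.1], [17.0, 1.8, 125.3], [17.3, 24.4, 130.0]]
130 57 [[12.5, -21.4, 130.2], [16.9, -14.1, 132.9], [17.3, 24.2, 136.5]]
bar_mid in tool [ -9.2989777   83.75825884 226.5523313 ]
bar yaw rel -0.00351702612275355
```

Request:
step_arm:
  plan:
    - {"dx":-0.01,"dy":0.091,"dz":0,"ax":0,"ay":0,"az":0.002,"gripper":0}
    - {"dx":-0.009,"dy":0.092,"dz":0,"ax":0,"ay":0,"az":0,"gripper":0}
    - {"dx":-0.009,"dy":0.092,"dz":0,"ax":0,"ay":0,"az":0,"gripper":0}
    - {"dx":0,"dy":0,"dz":0.1,"ax":0,"ay":0,"az":0,"gripper":0}
    - {"dx":0,"dy":0,"dz":0.1,"ax":0,"ay":0,"az":0,"gripper":0}
    - {"dx":0,"dy":0,"dz":0,"ax":0,"ay":0,"az":0,"gripper":0}
    - {"dx":0,"dy":0,"dz":0,"ax":0,"ay":0,"az":0,"gripper":0}

```text
clock: 6.38
eef_pos: [571.9, -152.7, 268.0]
tool_rot: [3.141, -0.001, 0.064]
force: [0.3, -0.1, -2.1]
width: 29.4
gripper_force: 60.9
```

```bash
cat > rel.py <<'E'
from h import *
s=ctrl.read_state();w=snap('wrist');P=cloud(w);np.savez('pics/last.npz',**w)
Rt=R.from_euler('xyz',s['tool_rot']).as_matrix();L=(P-s['eef_pos'])@Rt
print(s['clock'],s['eef_pos'].round(1),s['tool_rot'].round(4),s['force'].round(1))
hsv=cv2.cvtColor(w['color'],cv2.COLOR_RGB2HSV)
near=(abs(L[...,1])<45)&(abs(L[...,0])<45)&(hsv[...,1]<70)
q=L[near&(L[...,2]>100)&(L[...,2]<118)&(L[...,0]>0)];print('gauge y',np.percentile(q[:,1],[1,99]).mean())
b=(P[...,2]>104)&(P[...,2]<120)&(L[...,0]>30)&(L[...,0]<95)&(abs(L[...,1])<40)
q=L[b];print('bar',len(q),np.percentile(q,[1,50,99],axis=0).round(1).tolist())
f=np.polyfit(q[:,0],q[:,1],1);print(f)
r=cv2.minAreaRect(q[:,:2].astype(np.float32));print(r)
E
python3 rel.py
```

```text
6.375 [ 571.9 -152.7  268. ] [ 3.1412e+00 -1.4000e-03  6.4400e-02] [ 0.3 -0.1 -2.1]
gauge y 0.6602370096898227
bar 3314 [[30.7, -9.8, 155.8], [64.1, 0.2, 157.8], [94.4, 10.6, 163.9]]
[0.00150234 0.30822281]
((62.517616271972656, 0.5052003860473633), (65.02230834960938, 21.40175437927246), 0.550471842288971)
```

Request:
step_arm:
  plan:
    - {"dx":0,"dy":0,"dz":0.063,"ax":0,"ay":0,"az":0,"gripper":0}
    - {"dx":0,"dy":0,"dz":0.063,"ax":0,"ay":0,"az":0,"gripper":0}
    - {"dx":0,"dy":0,"dz":0.008,"ax":0,"ay":0,"az":0,"gripper":0}
    - {"dx":0,"dy":0,"dz":0.006,"ax":0,"ay":0,"az":0,"gripper":0}
    - {"dx":0,"dy":0,"dz":0,"ax":0,"ay":0,"az":0,"gripper":0}

```text
clock: 7.05
eef_pos: [571.5, -153.5, 226.1]
tool_rot: [3.141, -0.002, 0.063]
force: [0.6, -0.3, -3.5]
width: 29.4
gripper_force: 60.8
```

Request:
step_arm:
  plan:
    - {"dx":0,"dy":0,"dz":0.003,"ax":0,"ay":0,"az":0,"gripper":0}
    - {"dx":0,"dy":0,"dz":0.003,"ax":0,"ay":0,"az":0,"gripper":0}
    - {"dx":0,"dy":0,"dz":0,"ax":0,"ay":0,"az":0,"gripper":0}

```text
clock: 7.42
eef_pos: [571.1, -153.4, 223.7]
tool_rot: [3.142, -0.001, 0.063]
force: [-1.2, 0.9, -0.6]
width: 29.1
gripper_force: 61.3
```

Request:
step_arm:
  plan:
    - {"dx":0,"dy":0,"dz":0.003,"ax":0,"ay":0,"az":0,"gripper":0}
    - {"dx":0,"dy":0,"dz":0,"ax":0,"ay":0,"az":0,"gripper":0}
    - {"dx":0,"dy":0,"dz":0,"ax":0,"ay":0,"az":0,"gripper":0}

```text
clock: 7.8
eef_pos: [571.2, -153.5, 223.6]
tool_rot: [-3.142, -0.001, 0.063]
force: [-1.8, 1.0, 6.0]
width: 29.3
gripper_force: 62.3
```

```bash
cat > mk.py <<'E'
from h import *
import sys
s=ctrl.read_state();w=snap('wrist');P=cloud(w)
Rt=R.from_euler('xyz',s['tool_rot']).as_matrix();L=(P-s['eef_pos'])@Rt
c=w['color'];hsv=cv2.cvtColor(c,cv2.COLOR_RGB2HSV)
print(s['clock'],s['eef_pos'].round(1),s['tool_rot'].round(4),s['force'].round(1),s['gripper_force'])
box=(abs(L[...,1])<36)&(L[...,2]>20)&(L[...,2]<110)&(L[...,0]>-10)&(L[...,0]<20)
near=cv2.dilate(box.astype(np.uint8),np.ones((9,9)))>0
red=near&((hsv[...,0]<4)|(hsv[...,0]>172))&(hsv[...,1]>150)&(hsv[...,2]>90)
blk=near&(hsv[...,2]<50)&(np.mgrid[0:480,0:640][0]<300)
for n,m in(('red',red),('blk',blk)):
    v,u=np.nonzero(m)
    if len(u)==0: print(n,'none');continue
    q=L[m&box];print(n,len(u),'uv',u.mean().round(1),v.mean().round(1),u.min(),u.max(),v.min(),v.max(),np.percentile(q,[2,50,98],axis=0).round(1).tolist())
cv2.imwrite('pics/%s.png'%sys.argv[1],cv2.resize(c[180:330,220:420],(800,600),interpolation=cv2.INTER_CUBIC)[:,:,::-1])
E
python3 mk.py m1
```

```text
7.8 [ 571.2 -153.5  223.6] [-3.1416e+00 -1.3000e-03  6.2700e-02] [-1.8  1.   6. ] 62.33714818954468
red 248 uv 301.3 265.6 291 311 256 280 [[-4.8, -14.7, 64.0], [-2.9, -9.1, 83.2], [-1.4, -4.5, 92.5]]
blk 378 uv 320.6 264.2 270 372 252 299 [[-4.6, -17.1, 53.2], [3.5, 0.7, 74.3], [4.6, 18.4, 93.0]]
```

View pics/m1.png

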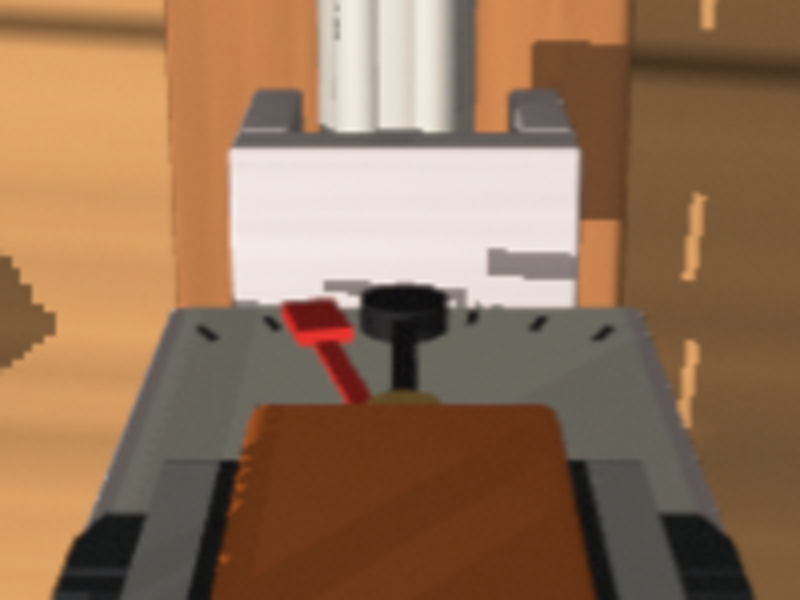

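The gauge sits centred astride the bar. In the crop the mark is at (317,322) and the pointer at (404,310), so the setting is about 0.265 rad. I'll rock it about the bar's axis.

Request:
step_arm:
  plan:
    - {"dx":0,"dy":0,"dz":0,"ax":0,"ay":0,"az":0,"gripper":0}
    - {"dx":0,"dy":0,"dz":0,"ax":0,"ay":0,"az":0,"gripper":0}
    - {"dx":0,"dy":0,"dz":-0.003,"ax":0,"ay":0,"az":0,"gripper":0}
    - {"dx":0,"dy":-0.0182,"dz":0.0004,"ax":-0.028,"ay":0,"az":0,"gripper":0}
    - {"dx":0,"dy":-0.0182,"dz":0.0004,"ax":-0.028,"ay":0,"az":0,"gripper":0}
    - {"dx":0,"dy":-0.0182,"dz":0.0004,"ax":-0.028,"ay":0,"az":0,"gripper":0}
    - {"dx":0,"dy":0,"dz":0,"ax":0,"ay":0,"az":0,"gripper":0}

```text
clock: 8.72
eef_pos: [570.7, -136.8, 223.1]
tool_rot: [3.008, -0.002, 0.065]
force: [-0.5, -0.1, 5.2]
width: 29.4
gripper_force: 62.0
```

Request:
step_arm:
  plan:
    - {"dx":0,"dy":-0.0182,"dz":0.0004,"ax":-0.028,"ay":0,"az":0,"gripper":0}
    - {"dx":0,"dy":-0.0182,"dz":0.0004,"ax":-0.028,"ay":0,"az":0,"gripper":0}
    - {"dx":0,"dy":-0.0182,"dz":0.0004,"ax":-0.028,"ay":0,"az":0,"gripper":0}
    - {"dx":0,"dy":0,"dz":0,"ax":0,"ay":0,"az":0,"gripper":0}
    - {"dx":0,"dy":0,"dz":0,"ax":0,"ay":0,"az":0,"gripper":0}
    - {"dx":0,"dy":0,"dz":0,"ax":0,"ay":0,"az":0,"gripper":0}
    - {"dx":0,"dy":0,"dz":0,"ax":0,"ay":0,"az":0,"gripper":0}
    - {"dx":0,"dy":0,"dz":0,"ax":0,"ay":0,"az":0,"gripper":0}
    - {"dx":0,"dy":0,"dz":0,"ax":0,"ay":0,"az":0,"gripper":0}

```text
clock: 9.85
eef_pos: [570.1, -121.4, 220.6]
tool_rot: [2.877, -0.003, 0.063]
force: [-1.3, 1.9, 7.7]
width: 29.4
gripper_force: 62.5
```

```bash
python3 mk.py m2; python3 rel.py
```

```text
9.85 [ 570.1 -121.4  220.6] [ 2.877  -0.003   0.0633] [-1.3  1.9  7.7] 62.51824378967285
red 73 uv 304.1 272.7 291 311 257 280 [[-4.8, -15.4, 63.4], [-3.2, -7.7, 72.5], [-2.7, -4.9, 92.0]]
blk 419 uv 308.2 265.2 270 372 252 298 [[-4.4, -14.9, 52.0], [3.4, -6.5, 72.6], [4.7, 18.4, 93.5]]
9.9 [ 570.1 -121.4  220.5] [ 2.877  -0.003   0.0634] [-1.5  1.5  8.3]
gauge y 0.5351642351300931
bar 4450 [[30.7, -10.0, 111.7], [64.2, -0.1, 114.9], [94.3, 9.6, 120.1]]
[-0.00305266  0.10210163]
((62.51244354248047, -0.24850749969482422), (20.524965286254883, 65.05723571777344), 89.49762725830078)
```

View pics/m2.png

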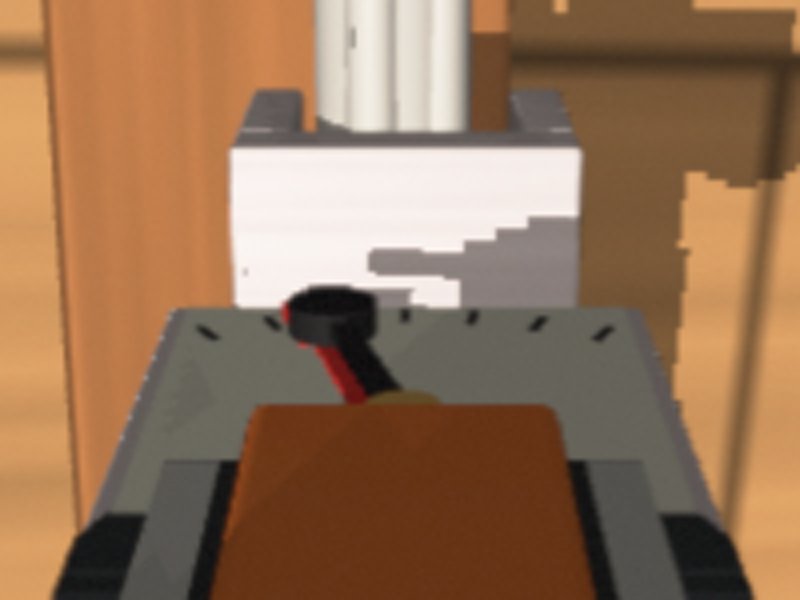

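The pointer is at crop (332,310), about 2 mm short of the mark's centre at x=317. I'll tilt a further 0.05 rad or so.

Request:
step_arm:
  plan:
    - {"dx":0,"dy":-0.0107,"dz":-0.0005,"ax":-0.0165,"ay":0,"az":0,"gripper":0}
    - {"dx":0,"dy":-0.0107,"dz":-0.0005,"ax":-0.0165,"ay":0,"az":0,"gripper":0}
    - {"dx":0,"dy":0,"dz":0,"ax":0,"ay":0,"az":0,"gripper":0}
    - {"dx":0,"dy":0,"dz":0,"ax":0,"ay":0,"az":0,"gripper":0}
    - {"dx":0,"dy":0,"dz":0,"ax":0,"ay":0,"az":0,"gripper":0}
    - {"dx":0,"dy":0,"dz":0,"ax":0,"ay":0,"az":0,"gripper":0}
    - {"dx":0,"dy":0,"dz":0,"ax":0,"ay":0,"az":0,"gripper":0}
    - {"dx":0,"dy":0,"dz":0,"ax":0,"ay":0,"az":0,"gripper":0}
    - {"dx":0,"dy":0,"dz":0,"ax":0,"ay":0,"az":0,"gripper":0}
    - {"dx":0,"dy":0,"dz":0,"ax":0,"ay":0,"az":0,"gripper":0}
    - {"dx":0,"dy":0,"dz":0,"ax":0,"ay":0,"az":0,"gripper":0}

```text
clock: 11.32
eef_pos: [569.8, -115.2, 218.9]
tool_rot: [2.825, -0.003, 0.063]
force: [-0.7, 0.8, 7.5]
width: 29.4
gripper_force: 62.3
```

```bash
python3 mk.py m3; python3 rel.py|tail -4
```

```text
11.325 [ 569.8 -115.2  218.9] [ 2.825  -0.0031  0.0635] [-0.7  0.8  7.5] 62.297784090042114
red 34 uv 305.0 275.0 300 310 267 280 [[-3.9, -10.2, 62.5], [-3.2, -7.2, 68.3], [-2.6, -5.1, 79.7]]
blk 432 uv 305.1 265.6 270 372 253 298 [[-4.5, -17.2, 51.9], [3.4, -8.2, 72.0], [4.6, 17.4, 94.3]]
gauge y 0.5200798145341956
bar 4407 [[30.7, -9.7, 111.7], [64.2, -0.1, 115.1], [94.3, 9.6, 119.3]]
[-0.00441406  0.32941675]
((62.50556564331055, -0.40767860412597656), (20.51243019104004, 65.08372497558594), 89.5024185180664)
```

View pics/m3.png

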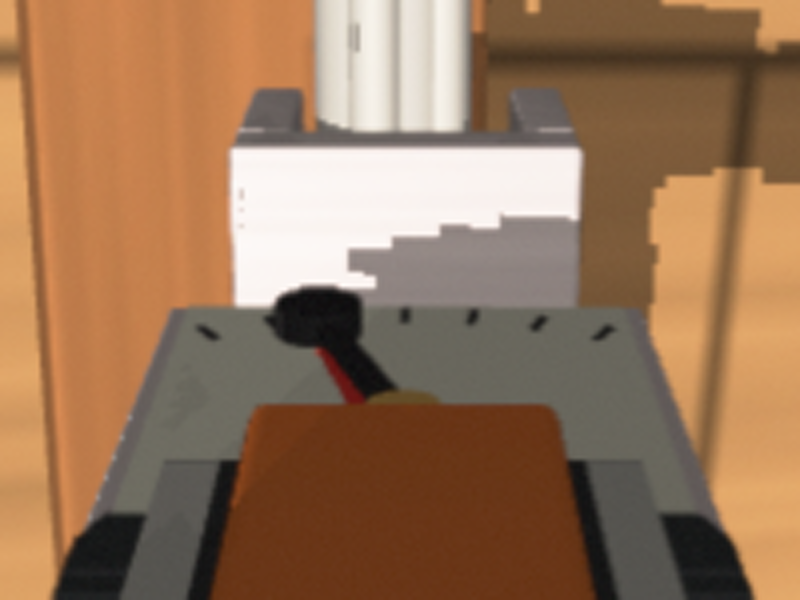

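```bash
python3 - <<'E'
from h import *
def L_of(f,pos,rot):
    w=np.load(f);P=cloud(w);return w,(P-np.array(pos))@R.from_euler('xyz',rot).as_matrix()
def show(n,q):
    print(n)
    for lo in range(44,100,4):
        k=q[(q[:,2]>=lo)&(q[:,2]<lo+4)]
        if len(k)>3: print('  z%d n%d x %.1f y %.1f..%.1f mean %.1f'%(lo,len(k),np.median(k[:,0]),k[:,1].min(),k[:,1].max(),k[:,1].mean()))
for f,pos,rot in(('pics/w4.npz',[573.8,-69.6,326.7],[-3.1401,.0009,.066]),('pics/last.npz',[569.8,-115.2,218.9],[2.825,-.0031,.0635])):
    w,L=L_of(f,pos,rot);c=w['color'];hsv=cv2.cvtColor(c,cv2.COLOR_RGB2HSV);print(f,w['fx'])
    box=(abs(L[...,1])<36)&(L[...,2]>30)&(L[...,2]<98)&(L[...,0]>-10)&(L[...,0]<15)
    red=box&((hsv[...,0]<4)|(hsv[...,0]>172))&(hsv[...,1]>150)&(hsv[...,2]>90)
    blk=box&(hsv[...,2]<60)&(L[...,0]>-2)&(abs(L[...,1])<25)
    show('red',L[red]);show('blk',L[blk])
E
```

```text
pics/w4.npz 424.79164907323695
red
  z64 n26 x -3.1 y -6.9..-3.5 mean -5.3
  z68 n18 x -3.1 y -8.0..-4.5 mean -6.4
  z72 n22 x -3.2 y -8.6..-5.6 mean -7.2
  z76 n18 x -3.2 y -9.8..-6.7 mean -8.5
  z80 n53 x -2.9 y -13.0..-7.3 mean -10.0
  z84 n35 x -1.7 y -14.3..-6.9 mean -11.3
  z88 n33 x -1.7 y -15.1..-9.2 mean -12.2
  z92 n11 x -1.9 y -15.2..-9.3 mean -12.3
blk
  z52 n21 x 3.4 y -1.5..1.1 mean -0.4
  z56 n23 x 3.4 y -2.0..0.7 mean -0.8
  z60 n24 x 3.3 y -2.5..0.3 mean -1.3
  z64 n21 x 3.3 y -3.0..-0.2 mean -1.6
  z68 n19 x 3.5 y -3.1..-0.2 mean -1.9
  z72 n146 x 3.3 y -7.6..2.2 mean -2.6
  z76 n61 x 4.3 y -7.7..2.2 mean -3.0
  z80 n20 x 4.3 y -7.2..1.3 mean -2.9
pics/last.npz 424.79164907323695
red
  z60 n4 x -3.2 y -6.2..-4.8 mean -5.5
  z64 n12 x -3.2 y -7.2..-5.3 mean -6.3
  z68 n7 x -3.3 y -7.8..-6.3 mean -7.2
  z72 n8 x -3.3 y -9.5..-7.9 mean -8.7
blk
  z48 n9 x 3.5 y -3.6..-1.4 mean -2.5
  z52 n34 x 3.4 y -5.0..-1.0 mean -3.3
  z56 n36 x 3.4 y -6.5..-2.8 mean -4.7
  z60 n28 x 3.3 y -7.5..-4.2 mean -6.2
  z64 n29 x 3.3 y -9.1..-5.2 mean -7.4
  z68 n72 x 3.3 y -13.6..-6.3 mean -9.9
  z72 n127 x 3.8 y -15.3..-5.4 mean -10.7
  z76 n39 x 4.4 y -14.8..-5.5 mean -10.5
  z80 n15 x 4.3 y -12.1..-6.6 mean -9.7
```

The wrist range data shows that the round bob sits at only about 35 mm radius, so lining it up with the mark overshoots. Fitting the arms' slopes puts the mark at about 0.26 rad, and tool tilt is now 0.317. I'll rock back 0.055 rad.

Request:
step_arm:
  plan:
    - {"dx":0,"dy":0.0113,"dz":0.0003,"ax":0.0175,"ay":0,"az":0,"gripper":0}
    - {"dx":0,"dy":0.0113,"dz":0.0005,"ax":0.0175,"ay":0,"az":0,"gripper":0}
    - {"dx":0,"dy":0,"dz":0,"ax":0,"ay":0,"az":0,"gripper":0}
    - {"dx":0,"dy":0,"dz":0,"ax":0,"ay":0,"az":0,"gripper":0}
    - {"dx":0,"dy":0,"dz":0,"ax":0,"ay":0,"az":0,"gripper":0}
    - {"dx":0,"dy":0,"dz":0,"ax":0,"ay":0,"az":0,"gripper":0}
    - {"dx":0,"dy":0,"dz":0,"ax":0,"ay":0,"az":0,"gripper":0}
    - {"dx":0,"dy":0,"dz":0,"ax":0,"ay":0,"az":0,"gripper":0}
    - {"dx":0,"dy":0,"dz":0,"ax":0,"ay":0,"az":0,"gripper":0}
    - {"dx":0,"dy":0,"dz":0,"ax":0,"ay":0,"az":0,"gripper":0}
    - {"dx":0,"dy":0,"dz":0,"ax":0,"ay":0,"az":0,"gripper":0}
    - {"dx":0,"dy":0,"dz":0,"ax":0,"ay":0,"az":0,"gripper":0}

```text
clock: 12.92
eef_pos: [570.3, -121.2, 220.5]
tool_rot: [2.88, -0.003, 0.064]
force: [0.4, 1.5, 8.0]
width: 29.3
gripper_force: 62.3
```

```bash
python3 rel.py; python3 - <<'E'
from h import *
s=ctrl.read_state()
def arms(f,pos,rot):
    w=np.load(f);L=(cloud(w)-np.array(pos))@R.from_euler('xyz',rot).as_matrix();hsv=cv2.cvtColor(w['color'],cv2.COLOR_RGB2HSV)
    box=(abs(L[...,1])<30)&(L[...,2]>45)&(L[...,2]<98)&(L[...,0]>-10)&(L[...,0]<15)
    red=box&((hsv[...,0]<4)|(hsv[...,0]>172))&(hsv[...,1]>150)&(hsv[...,2]>90)
    blk=box&(hsv[...,2]<60)&(L[...,0]>2.5)&(L[...,0]<4)
    for n,m,hi in(('red',red,79),('ptr',blk,69)):
        q=L[m&(L[...,2]<hi)];
        if len(q)<10: continue
        f2=np.polyfit(q[:,2],q[:,1],1);print(n,len(q),'angle',-np.arctan(f2[0]).round(3),'y at hinge',np.polyval(f2,43.7).round(2),'y at z88',np.polyval(f2,88).round(2))
    q=L[red&(L[...,2]>82)]
    if len(q)>10: print('pip',len(q),q.min(0).round(1),q.max(0).round(1),cv2.minAreaRect(q[:,1:].astype(np.float32)))
arms('pics/w4.npz',[573.8,-69.6,326.7],[-3.1401,.0009,.066])
arms('pics/last.npz',s['eef_pos'],s['tool_rot'])
E
```

```text
12.925 [ 570.3 -121.2  220.5] [ 2.8799 -0.0031  0.0638] [0.4 1.5 8. ]
gauge y 0.5015349256505139
bar 4456 [[30.8, -9.5, 111.8], [64.2, 0.5, 114.9], [94.4, 10.1, 120.4]]
[-0.00140668  0.49699432]
((62.49934387207031, 0.2582864761352539), (64.97965240478516, 20.821128845214844), 0.030806584283709526)
red 81 angle 0.245 y at hinge 0.24 y at z88 -10.84
ptr 93 angle 0.088 y at hinge 0.43 y at z88 -3.46
pip 122 [ -4.8 -15.2  82. ] [-1.3 -6.9 93.4] ((-11.209775924682617, 88.09111785888672), (6.206819534301758, 12.400212287902832), 15.711755752563477)
red 65 angle 0.253 y at hinge -0.25 y at z88 -11.7
ptr 112 angle 0.256 y at hinge 0.11 y at z88 -11.5
```

Pointer and mark now agree, with fitted angles of 0.256 and 0.253 rad. Contact is light at about 11 N, so I'm handing in.

```bash
python3 -c "
from cell import ctrl
print(ctrl.finish_job())"
```

```text
the job is handed in; nothing more can be done
None
```

I handed the job in with the gauge gripped and pressed on the bar at about 11 N; pointer and red mark measured 0.256 and 0.253 rad, and no verdict came back.

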